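# Turn a plated test coupon over on the drying rails with a spatula

### The arm

A 7-joint arm with a two-finger parallel gripper is mounted at the origin on the work surface. World frame = base frame: x ahead of the robot, y to its left, z up, the work surface at z = 0. Lengths are in m, angles in rad, forces in N, time in s.
With the tool pointing down it reaches from about 0.4 to 0.875 m from the base axis. Payload 6.5 kg.
Tool frame: the origin (TCP) lies midway between the tips of the shut fingers; the grasp point (between the pads) lies 19 mm behind it (env.tcp_to_grasp is the distance from the TCP to the grasp point, in m); z points along the fingers, y is the direction in which the jaws open and shut (so a half turn about z gives the same grasp; the last joint's range is limited). The gripper opens to 85 mm and grips with 20 to 120 N. Pads are 22 mm wide; open, the fingers measure 114 mm over their backs; the gripper's body (76 mm by 85 mm) begins 54 mm behind the grasp point. The pads swing forward as they close: fully open they stand 13 mm farther back than shut.
Start: joints at [-1.226, 0.536, -0.004, 1.538, 0.003, 1.067, -0.071], TCP at [0.26, 0.596, 0.231] pointing down, gripper open.
Joint ranges: [-2.7, 2.7], [-0.37, 2.16], [-1.27, 1.26], [0.24, 2.4], [-1.31, 4.45], [0.19, 1.91], [-2.76, 2.76]. Speed limits (rad/s): [2.39, 2.39, 3.14, 3.14, 3.14, 3.14, 3.14].

### API

Orientations are given as a unit quaternion [w, x, y, z].
In Python, from cell import env gives the robot as it stands.
- The arm moves only by the tool move_arm, never from a script. Its argument "deltas" is a list of rows, each a list of 3 entries, a list of its own where there are three numbers: the closure, from 0 (fully open) to 1 (shut), then the shift along the world's x, y, z in cm, then the turn, a rotation vector about the world's x, y, z in rad. A call has 1 to 20 rows; each row shifts and turns the commanded pose from where the row before left it; what a row does not reach is not made up. A row lasts 1/10 s, in which the tool goes at most 50 mm and 8.59 degrees, less where a joint would pass 70% of its speed; a pose out of reach is approached as far as the arm can. A call is refused whole if a number of a shift passes 5 or a number of a turn 0.15, either way. A call with a gripper value outside its range is refused whole. The fingers move at their own pace and stop on an object; "force" is the grip in N (left out, the last holds). Time passes only in rows, so rows that do not move let the fingers close. It gives the time, the measured TCP pose, the force and the opening at its end, in the units of the state.
- env.state(): the state, without advancing time (a new reading comes with each control period).
- env.camera(name): name is "scene" or "top" or "wrist"; returns (picture, depth): 384x512x3 uint8, blue, green, red; 384x512 float32, m along the optical axis (not along the pixel's ray), 0 where there is no reading.
- env.get_calibration(name): a dict with "fx", "fy", "cx", "cy" (pixels), "R" (3x3) and "t" (3): a world point X has camera coordinates R X + t. Camera axes: x right, y down, z forward; pixel columns grow to the right and rows downward; lengths in m; the calibration is good to about 2 mm. A picture is of the moment at which its call begins: read the wrist's pose just before it. get_calibration takes no time and is no camera call; for the wrist camera it gives the pose at the moment of the call.
- env.sign_off(): hands the job in, once; it reports no verdict.
The state is a dict: "time_s": time; "joint_pos": joint angles; "joint_velocities": joint speeds; "tau": joint torques, N m; "tcp_pos": TCP position; "tcp_rot": TCP orientation; "contact_force": force on the tool from outside, world axes, zero at the start; "moment": the same for the moment, N m; "width": finger opening in m.
Only numpy, scipy, OpenCV 4.12 (cv2) and the standard library are available. Lean on these libraries where they do the work, as an engineer would, in place of code of your own. Each camera call takes 0.05 s, during which the arm holds its last target.

### The job

Turn over the test coupon that lies blue side up on the drying rails, so that its copper face is up, without touching it with the gripper: take the spatula from its rest, work its blade under the coupon's edge and tip it over into the empty middle of the rack, where it must end flat and square across both rails, clear of the other coupon. Then lay the spatula back in both notches of its rest, and leave the other coupon, the beaker, the bottle and the flask where they are.

Things in the scene. Friction and masses are not known exactly. Their poses are not given: they have to be found in the camera images.
- rack: Drying rack, fixed: white drip tray 124 x 250 mm (walls 12 mm high) carrying two level steel rails in black rubber sleeves. Origin on the bench under its middle; axes as rails_mid. Below the rails the gap between them is clear down to 15 mm above the bench (low cross-bars, 100 mm each way along y). Stops 7 mm high stand on each rail's ends, 117 mm from the middle; the gap between the rails is open at the ends.
- rails_mid (a point): Point midway between the two rails at mid-length, level with the rail tops, 45 mm above the bench. y runs along the rails, x across them, z up. Each rail is 240 mm long, 6 mm wide, 8 mm deep; the clear gap between them is 48 mm.
- coupon_centre (a point): Centre of the coupon to turn: loose steel plate, 76 mm (x) x 50 mm (y) x 4 mm (z), about 120 g, lying across both rails at one end of the rack (either end), 50 mm side along the rails, centre about 66 mm from the rack's middle, which is empty. z points out of the blue lacquered face, up at the start; the other face is copper. Friction on the rails about 1.0, on the blade about 0.6.
- done_coupon_centre (a point): Centre of the other coupon, same size, already turned: copper face up, across the rails at the other end of the rack. z points out of its copper face.
- spatula_grip (a point): Spatula, loose, about 100 g: straight black handle 110 x 20 mm, 14 mm thick, then a 16 mm steel ferrule, then a flat blade 24 mm wide, 2 mm thick, 86 mm clear of the ferrule, at mid-thickness of the handle. This point: centre of the handle's section, 33 mm behind the handle's front end, near the balance point. x points to the tip, y across the 20 mm width, z up at the start.
- spatula_tip (a point): Middle of the spatula blade's square end, at mid-thickness: 135 mm from spatula_grip along its x.
- rest: Spatula rest, fixed: white base 140 x 70 x 5 mm with two notched uprights, 8 mm thick (along x), 50 mm wide, 44 mm high, one 50 mm each way along x from the middle. Notches 30 mm wide, 14 mm deep, floors 30 mm above the bench. Origin on the bench under its middle.
- rest_mid (a point): Point midway between the two notch floors, 30 mm above the bench; x runs from notch to notch, z up. The spatula lies along x in both notches, handle and ferrule on the notch floors; spatula_grip is then about 10 mm in +x and 7 mm above this point, blade towards +x.
- beaker: Empty glass beaker, 70 mm across, 90 mm high; bystander, close beside the rack. Origin at the centre of its underside.
- bottle: White plastic reagent bottle with a red cap, 54 mm across, 85 mm high; bystander, close beside the rack. Origin at the centre of its underside.
- flask: Amber glass flask with a long neck and a green stopper, 66 mm across, 166 mm high; bystander, just beyond the spatula's tip. Origin at the centre of its underside.
Things that resemble listed ones, but are neither listed nor needed, are in the scene too. Of the things like the part that bears spatula_grip, leave any that is brown or red; of the rest the smaller one is meant.

How it is judged:
On the way, in this order (a step that is already met when the one before it is completed fails the run):
1. the coupon is tipped well up on edge by the spatula (angle between coupon_centre's own z axis and vertical between 0.5 and 2.2 rad and contact force between spatula and coupon above 0.03 N), for 0.1 s.
2. the coupon lies copper face up, flat across both rails in the middle of the rack (angle between coupon_centre's own z axis and vertical above 3.04 rad and z of coupon_centre in the frame of rails_mid between -0.002 and 0.006 m and x of coupon_centre in the frame of rails_mid between -0.01 and 0.01 m and y of coupon_centre in the frame of rails_mid between -0.045 and 0.045 m and angle between the x axis of coupon_centre and the x axis of rails_mid, either way round below 0.2 rad and horizontal distance between coupon_centre and done_coupon_centre above 0.053 m and linear speed of coupon below 0.02 m/s), for 0.3 s.
At the end, for the whole second after the job is handed in: Coupon copper up, flat (0.1 rad) on both rails, within 45 mm of mid-rack along and 10 mm across, square within 0.2 rad, 53 mm or more centre to centre from the other, which moved under 8 mm; spatula in both notches of its rest (grip within 35 mm along, 10 mm across, 0.2 rad); both at rest (all of step 2 and x of spatula_grip in the frame of rest_mid between -0.035 and 0.035 m and y of spatula_grip in the frame of rest_mid between -0.01 and 0.01 m and z of spatula_grip in the frame of rest_mid between 0.002 and 0.012 m and angle between the x axis of spatula_grip and the x axis of rest_mid, either way round below 0.2 rad and linear speed of spatula below 0.02 m/s and distance of done_coupon_centre from where it was at the start of the episode below 0.008 m); the robot touches nothing.
It fails at once if the gripper or arm touches the coupon (contact force between any of the fingers, the arm and coupon above 0.3 N).
It fails at once if the other coupon is pushed away (more than 8 mm) (distance of done_coupon_centre from where it was at the start of the episode above 0.008 m).
It fails at once if the beaker, bottle or flask is shifted more than 15 mm or tipped (distance of any of beaker, bottle, flask from where it was at the start of the episode above 0.015 m or angle between any of beaker, bottle, flask's own z axis and vertical above 0.2 rad).
It also fails if it takes over 72 s, if anything falls off the work surface, if the arm or the gripper's body presses on something with over 40 N, if the wrist force passes 120 N, or if a joint passes its speed limit or range.

## Working session

There is one attempt and no reset: what is moved stays moved. The work goes in short steps, Python scripts to look and compute and a tool call to move; the robot and the scene stay as the last step left them, time stands still between calls to the robot, and variables do not carry over. Pictures are saved under pics/ and viewed, and the job is handed in when it is done.

Besides the shell and the picture viewer there is one more tool, called after "Call:" as a command line: name --argument value ..., lists and objects as JSON in quotes. move_arm: Moves the arm, as the interface text tells. Its arguments: {"type":"object","properties":{"deltas":{"type":"array","items":{"type":"array"}},"force":{"type":"number"}},"required":["deltas"]}

```bash
ls; mkdir -p pics
python3 - <<'E'
from cell import env
import cv2, numpy as np
print(env.state()); print(env.tcp_to_grasp)
for n in ["scene","top","wrist"]:
    c=env.get_calibration(n); print(n,{k:np.round(v,4).tolist() for k,v in c.items()})
    im,d=env.camera(n); cv2.imwrite(f"pics/{n}0.png",im); np.save(f"pics/{n}0.npy",d); np.save(f"pics/{n}0_R.npy",c)
E
```

```text
pics
{'time_s': 0.0, 'joint_pos': array([-1.22620736,  0.53719061, -0.00444177,  1.53888803,  0.00263442,
        1.06728704, -0.07117647]), 'joint_velocities': array([-0.00113113,  0.00127578, -0.0021634 ,  0.00237885,  0.00083618,
        0.00045085, -0.00118624]), 'tau': array([-6.93169204e-04, -5.83422339e+01,  1.04783736e+00, -2.59112209e+01,
        1.21779309e-02,  9.39639722e-03, -8.44986801e-06]), 'tcp_pos': array([0.25933579, 0.59532673, 0.23039141]), 'tcp_rot': array([-1.02202998e-04,  2.03897070e-01,  9.78991932e-01, -8.77853389e-04]), 'contact_force': array([ 0.05719175, -0.31655636,  0.1447751 ]), 'moment': array([-0.05104373,  0.03093078,  0.00381191]), 'width': 0.08551030562446074}
0.0187
scene {'fx': 481.3839, 'fy': 481.3839, 'cx': 263.3019, 'cy': 187.3032, 'R': [[0.5066, 0.862, 0.0151], [0.5255, -0.2949, -0.798], [-0.6835, 0.4122, -0.6024]], 't': [-0.1776, -0.2025, 1.5962]}
top {'fx': 365.4357, 'fy': 365.4357, 'cx': 256.4862, 'cy': 193.722, 'R': [[-0.0162, -0.9999, -0.0011], [-0.9862, 0.0161, -0.1649], [0.1649, -0.0016, -0.9863]], 't': [-0.0639, 0.5034, 1.1646]}
wrist {'fx': 275.6641, 'fy': 275.6641, 'cx': 256.7296, 'cy': 189.1122, 'R': [[0.3996, 0.9167, -0.0023], [0.8758, -0.3811, 0.2962], [0.2707, -0.1204, -0.9551]], 't': [-0.6475, -0.0381, 0.3803]}
```

View pics/scene0.png

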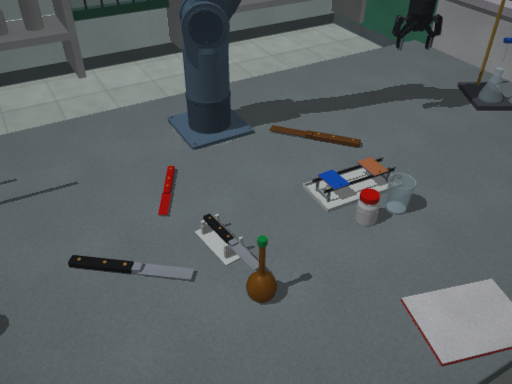

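View pics/top0.png

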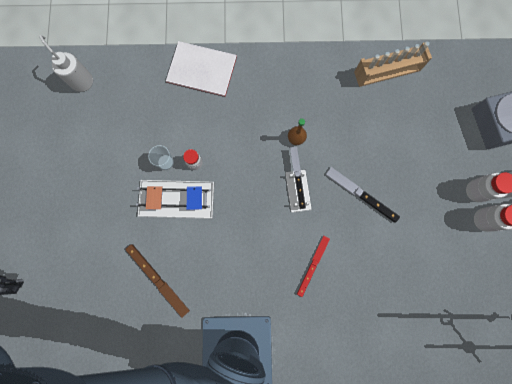

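View pics/wrist0.png

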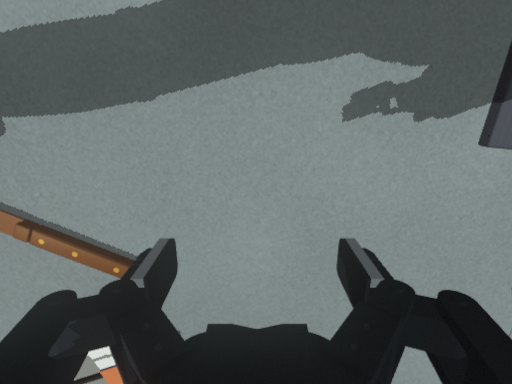

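The spatula could be confused with four things (top view): a brown knife (155,280), a red one (313,266), a large black one lying on the bench (362,195), and a smaller black one on the white rest (298,178). I choose the last, since brown and red are excluded and it is the smaller black one. I'll check it in a crop.

Run:
```python
import cv2
im=cv2.imread("pics/top0.png")
a=cv2.resize(im[110:220,270:410],None,fx=5,fy=5,interpolation=cv2.INTER_CUBIC); cv2.imwrite("pics/cropA.png",a)
b=cv2.resize(im[135:230,125:225],None,fx=6,fy=6,interpolation=cv2.INTER_CUBIC); cv2.imwrite("pics/cropB.png",b)
```

```text
(no output)
```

View pics/cropA.png

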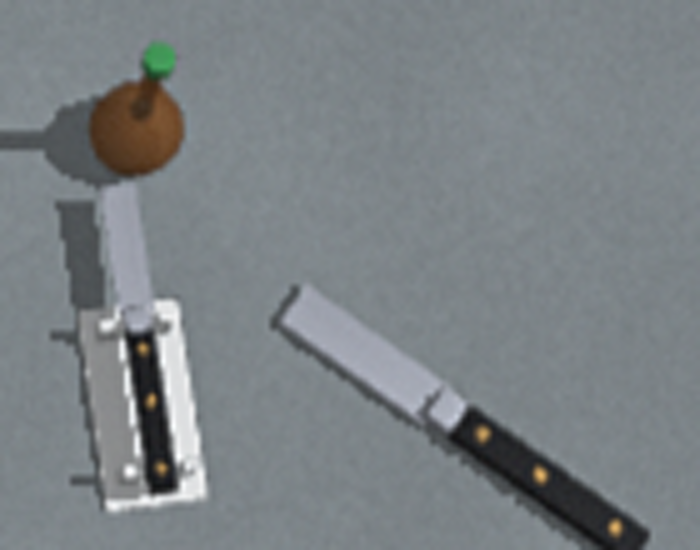

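View pics/cropB.png

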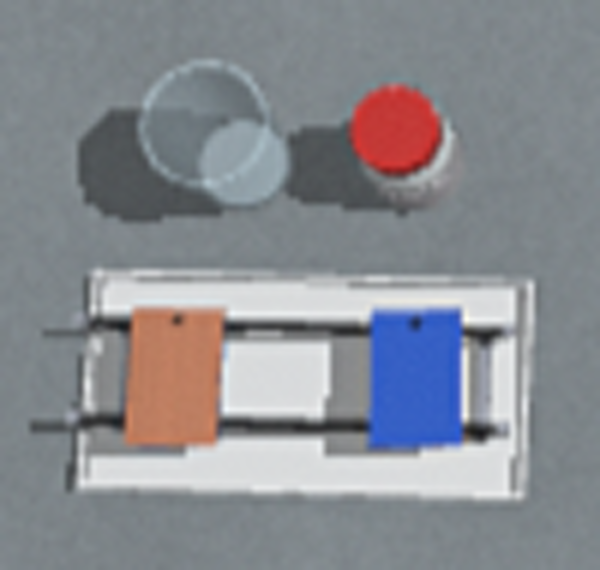

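```bash
cat > h.py <<'E'
import numpy as np, cv2
from scipy.spatial.transform import Rotation as Ro
def ray(c,u,v,z):
    R=np.array(c["R"]);t=np.array(c["t"]); o=-R.T@t
    d=R.T@np.array([(u-c["cx"])/c["fx"],(v-c["cy"])/c["fy"],1.]); return o+d*(z-o[2])/d[2]
def proj(c,X):
    p=np.array(c["R"])@np.asarray(X)+np.array(c["t"]); return c["fx"]*p[0]/p[2]+c["cx"],c["fy"]*p[1]/p[2]+c["cy"]
def full(u,v,s,ox,oy): return (u+.5)/s-.5+ox,(v+.5)/s-.5+oy
def R_of(q): return Ro.from_quat([q[1],q[2],q[3],q[0]])
E
python3 - <<'E'
from h import *
c=np.load("pics/top0_R.npy",allow_pickle=True).item()
def B(n,pts,z):
    P=np.array([ray(c,*full(u,v,6,125,135),z) for u,v in pts]); print(n,P.round(4)[:,:2].tolist(),'mean',P.mean(0).round(4))
    return P
def A(n,pts,z):
    P=np.array([ray(c,*full(u,v,5,270,110),z) for u,v in pts]); print(n,P.round(4)[:,:2].tolist(),'mean',P.mean(0).round(4))
    return P
B("tray",[(92,270),(533,280),(525,497),(78,490)],.012)
B("blue",[(371,310),(463,308),(463,445),(369,447)],.049)
B("cop",[(133,308),(225,309),(217,443),(124,445)],.049)
B("cap",[(396,130)],.085); B("beakerbase",[(246,163)],0.0);B("beakertop",[(205,122)],0.09)
A("handle",[(139,332),(161,490)],.044);A("tip",[(118,184)],.038)
A("base",[(80,312),(178,300),(207,496),(107,512)],.005); A("flask",[(137,128)],.033); A("stop",[(159,60)],.160)
E
```

```text
tray [[0.5626, 0.3242], [0.5527, 0.0737], [0.4293, 0.0778], [0.4373, 0.3274]] mean [0.4955 0.2008 0.012 ]
blue [[0.5298, 0.1582], [0.5301, 0.1077], [0.4544, 0.1071], [0.4541, 0.1581]] mean [0.4921 0.1328 0.049 ]
cop [[0.5331, 0.2889], [0.5317, 0.2384], [0.4576, 0.2408], [0.4574, 0.2913]] mean [0.4949 0.2648 0.049 ]
cap [[0.6215, 0.1393]] mean [0.6215 0.1393 0.085 ]
beakerbase [[0.6269, 0.2413]] mean [0.6269 0.2413 0.    ]
beakertop [[0.6263, 0.2411]] mean [0.6263 0.2411 0.09  ]
handle [[0.5594, -0.2089], [0.4535, -0.2197]] mean [ 0.5064 -0.2143  0.044 ]
tip [[0.6633, -0.199]] mean [ 0.6633 -0.199   0.038 ]
base [[0.5825, -0.1734], [0.5899, -0.2411], [0.4538, -0.2555], [0.444, -0.1876]] mean [ 0.5175 -0.2144  0.005 ]
flask [[0.7042, -0.2138]] mean [ 0.7042 -0.2138  0.033 ]
stop [[0.705, -0.2136]] mean [ 0.705  -0.2136  0.16  ]
```

Run:
```python
from h import *
c=np.load("pics/wrist0_R.npy",allow_pickle=True).item()
R=np.array(c["R"]);t=np.array(c["t"]);o=-R.T@t
print(o, ray(c,256,190,0), R)
T=R_of([-1.02202998e-04,  2.03897070e-01,  9.78991932e-01, -8.77853389e-04])
p=np.array([0.25933579, 0.59532673, 0.23039141])
Rc=T.inv().as_matrix()@R.T; tc=T.inv().apply(o-p); print("cam in tool",Rc.round(3),tc.round(4)); np.save("camtool.npy",np.c_[Rc,tc])
c=np.load("pics/top0_R.npy",allow_pickle=True).item()
```

```text
[0.18918937 0.62479349 0.37302283] [0.29568751 0.57630586 0.        ] [[ 0.39961952  0.91667824 -0.00228982]
 [ 0.87581537 -0.38106573  0.29620321]
 [ 0.27065047 -0.12037404 -0.9551222 ]]
cam in tool [[-0.    -0.955 -0.296]
 [ 1.    -0.    -0.001]
 [ 0.001 -0.296  0.955]] [ 0.0761 -0.0012 -0.1426]
```

Call:
move_arm --deltas '[[0,[2.2,-4,0],[0,0,-0.13]],[0,[2.2,-4,0],[0,0,-0.13]],[0,[2.2,-4,0],[0,0,-0.13]],[0,[2.2,-4,0],[0,0,-0.13]],[0,[2.2,-4,0],[0,0,-0.13]],[0,[2.2,-4,0],[0,0,-0.13]],[0,[2.2,-4,0],[0,0,-0.13]],[0,[2.2,-4,0],[0,0,-0.13]],[0,[2.2,-4,0],[0,0,-0.13]],[0,[2.2,-4,0],[0,0,-0.13]],[0,[0.5,-4,0],[0,0,-0.13]],[0,[0.5,-4,0],[0,0,-0.13]],[0,[0.5,-4,0],[0,0,-0.13]],[0,[0.5,-4,0],[0,0,-0.13]],[0,[0.5,-4,0],[0,0,-0.13]],[0,[0.5,-4,0],[0,0,-0.13]],[0,[0.5,-4,0],[0,0,-0.13]],[0,[0.5,-4,0],[0,0,-0.13]],[0,[0.5,-4,0],[0,0,-0.13]],[0,[0.5,-4.5,0],[0,0,-0.13]]]'

```text
time_s: 2.15
tcp_pos: [0.5298, -0.2097, 0.2311]
tcp_rot: [-0.0, 0.998, 0.064, -0.0]
contact_force: [0.6, 0.5, 0.8]
width: 0.0855
```

```bash
cat > snap.py <<'E'
import sys; from h import *; from cell import env
s=env.state(); T=R_of(s["tcp_rot"]).as_matrix()
print("t",s["time_s"],"tcp",s["tcp_pos"].round(4),"x",T[:,0].round(4),"y",T[:,1].round(4),"z",T[:,2].round(4),"w",round(s["width"],4),"F",s["contact_force"].round(2),"M",s["moment"].round(2),"q",s["joint_pos"].round(2))
for a in sys.argv[1:]:
    n,k=a.split(":"); c=env.get_calibration(n); im,d=env.camera(n)
    cv2.imwrite(f"pics/{n}{k}.png",im); np.save(f"pics/{n}{k}.npy",d); np.save(f"pics/{n}{k}_R.npy",c)
    cv2.imwrite(f"pics/{n}{k}_big.png",cv2.resize(im,(800,600),interpolation=cv2.INTER_CUBIC))
E
python3 snap.py wrist:1
```

```text
t 2.15 tcp [ 0.5298 -0.2097  0.2311] x [0.9919 0.1268 0.    ] y [ 1.268e-01 -9.919e-01 -9.000e-04] z [-1.e-04  9.e-04 -1.e+00] w 0.0855 F [0.65 0.51 0.78] M [-0.   -0.01  0.01] q [-0.27  0.49  0.78  1.79 -0.4   1.02 -0.78]
```

View pics/wrist1_big.png

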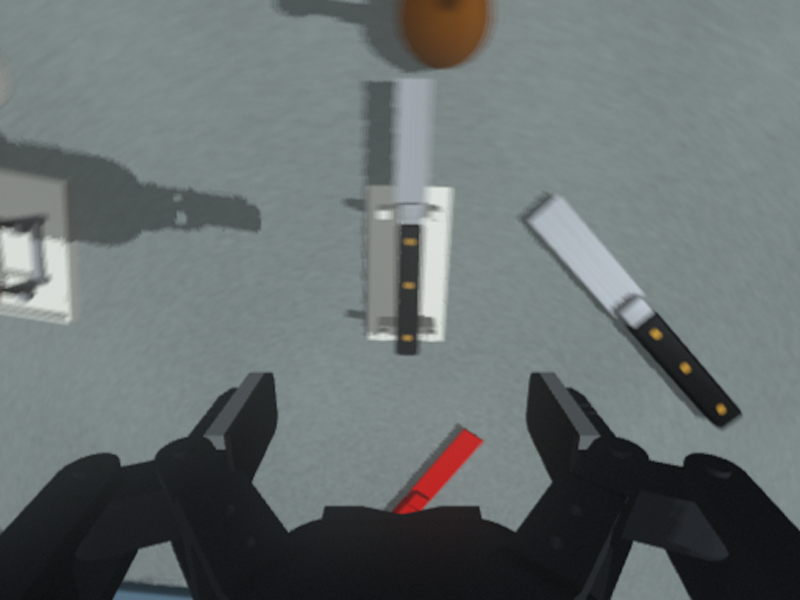

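Run:
```python
import cv2
im=cv2.imread("pics/wrist1.png")
cv2.imwrite("pics/cropC.png",cv2.resize(im[35:235,220:310],None,fx=3,fy=3,interpolation=cv2.INTER_CUBIC))
```

```text
(no output)
```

View pics/cropC.png

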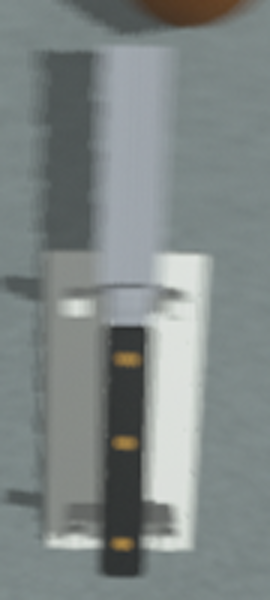

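Run:
```python
from h import *
c=np.load("pics/wrist1_R.npy",allow_pickle=True).item()
f=lambda u,v,z: ray(c,*full(u,v,3,220,35),z)
tip=f(138.5,48,.038); hf=f(127,326,.044); hr=f(121.5,576,.044)
print(tip,hf,hr)
for a,b in((hr,tip),(hr,hf),(hf,tip)): d=b-a; print(np.hypot(*d[:2]),np.arctan2(d[1],d[0]))
P=np.array([f(*p,.005) for p in [(43,253),(212,256),(194,549),(44,548)]]); print(P.round(4),P.mean(0))
d=np.load("pics/wrist1.npy"); print(d[143-1:146,262-1:265], d[190:193,260:263])
```

```text
[ 0.66026403 -0.20405419  0.038     ] [ 0.55966524 -0.21308753  0.044     ] [ 0.45174178 -0.22504822  0.044     ]
0.20957642888008615 0.10034194553726491
0.10858421863803645 0.11037525876881302
0.10100355125869726 0.08955556910889292
[[ 0.581  -0.1743  0.005 ]
 [ 0.589  -0.247   0.005 ]
 [ 0.4523 -0.2607  0.005 ]
 [ 0.4436 -0.1889  0.005 ]] [ 0.5164577  -0.21771121  0.005     ]
[[0.32738805 0.32768416 0.32819197 0.32803267]
 [0.32803667 0.32914448 0.32890913 0.32832474]
 [0.3300757  0.32983017 0.32934272 0.33082488]
 [0.32946497 0.3296664  0.32863605 0.32969755]] [[0.3448087  0.34620696 0.34545368]
 [0.3450557  0.34578082 0.34726793]
 [0.3463915  0.3469792  0.34660318]]
```

Call:
move_arm --deltas '[[0,[-0.3,-0.5,-3],[0,0,-0.025]],[0,[0,0,-4],[0,0,0]],[0,[0,0,-4],[0,0,0]],[0,[0,0,-4],[0,0,0]],[0,[0,0,-3],[0,0,0]],[0,[0,0,-2],[0,0,0]],[0,[0,0,-1.3],[0,0,0]],[0,[0,0,0],[0,0,0]],[0,[0,0,0],[0,0,0]]]' --force 80

```text
time_s: 3.1
tcp_pos: [0.527, -0.2143, 0.019]
tcp_rot: [0.0, 0.999, 0.053, 0.0]
contact_force: [0.6, -0.7, 0.6]
width: 0.0853
```

```bash
python3 snap.py wrist:2
```

```text
t 3.1 tcp [ 0.527  -0.2143  0.019 ] x [9.944e-01 1.058e-01 7.000e-04] y [ 1.058e-01 -9.944e-01  4.000e-04] z [ 7.e-04 -3.e-04 -1.e+00] w 0.0853 F [ 0.63 -0.74  0.61] M [-0.04 -0.08  0.01] q [-0.09  0.79  0.54  1.89 -0.66  0.64 -0.6 ]
```

View pics/wrist2_big.png

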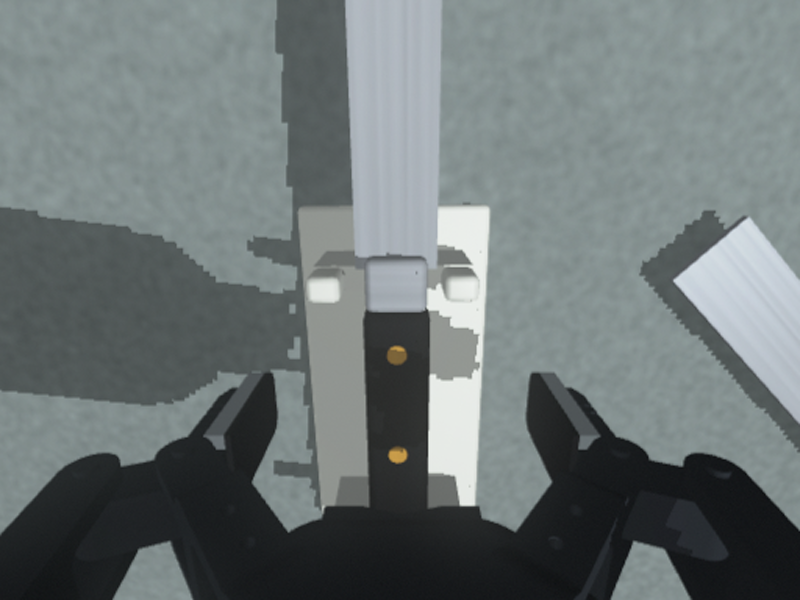

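The handle (397,400 in the enlarged view) is centred between the fingers. I'll close on it.

Call:
move_arm --deltas '[[0.5,[0,0,0],[0,0,0]],[1,[0,0,0],[0,0,0]],[1,[0,0,0],[0,0,0]],[1,[0,0,0],[0,0,0]],[1,[0,0,0],[0,0,0]],[1,[0,0,0],[0,0,0]],[1,[0,0,0],[0,0,0]],[1,[0,0,0],[0,0,0]]]' --force 80

```text
time_s: 3.95
tcp_pos: [0.5268, -0.2141, 0.0187]
tcp_rot: [-0.0, 0.999, 0.053, 0.0]
contact_force: [-1.5, 1.1, 5.7]
width: 0.0186
```

```bash
python3 snap.py
```

```text
t 3.95 tcp [ 0.5268 -0.2141  0.0187] x [9.944e-01 1.057e-01 4.000e-04] y [ 1.057e-01 -9.944e-01 -1.000e-04] z [ 4.e-04  1.e-04 -1.e+00] w 0.0186 F [-1.53  1.12  5.74] M [0.18 0.23 0.08] q [-0.09  0.79  0.54  1.89 -0.66  0.64 -0.6 ]
```

Call:
move_arm --deltas '[[1,[-0.1,0,1],[0,0,0]],[1,[-0.3,0,2],[0,0,0]],[1,[-0.3,0,3],[0,0,0]],[1,[-0.3,0,4],[0,0,0]],[1,[-0.3,0,4],[0,0,0]],[1,[-0.3,1.8,1.2],[0,0,0.13]],[1,[-0.3,1.8,1.2],[0,0,0.13]],[1,[-0.3,1.8,1.2],[0,0,0.13]],[1,[-0.3,1.8,1.2],[0,0,0.13]],[1,[-0.3,1.8,1.2],[0,0,0.13]],[1,[-0.3,1.8,1.2],[0,0,0.13]],[1,[-0.3,1.8,1.2],[0,0,0.13]],[1,[-0.3,1.8,1.2],[0,0,0.13]],[1,[-0.3,1.8,1.2],[0,0,0.13]],[1,[0,1.8,1.2],[0,0,0.13]],[1,[0,2,1.2],[0,0,0.13]],[1,[0,0,0],[0,0,0]],[1,[0,0,0],[0,0,0]]]'

```text
time_s: 5.75
tcp_pos: [0.4863, -0.0145, 0.2904]
tcp_rot: [0.0, 0.72, 0.694, -0.0]
contact_force: [0.4, -0.1, -2.1]
width: 0.0187
```

```bash
python3 snap.py wrist:3 top:3 scene:3
```

```text
t 5.75 tcp [ 0.4863 -0.0145  0.2904] x [ 3.660e-02  9.993e-01 -2.000e-04] y [ 9.993e-01 -3.660e-02  2.000e-04] z [ 2.e-04 -2.e-04 -1.e+00] w 0.0187 F [ 0.43 -0.05 -2.15] M [-0.09  0.04 -0.03] q [-0.47  0.19  0.47  1.91 -0.1   1.06  0.01]
```

View pics/wrist3_big.png

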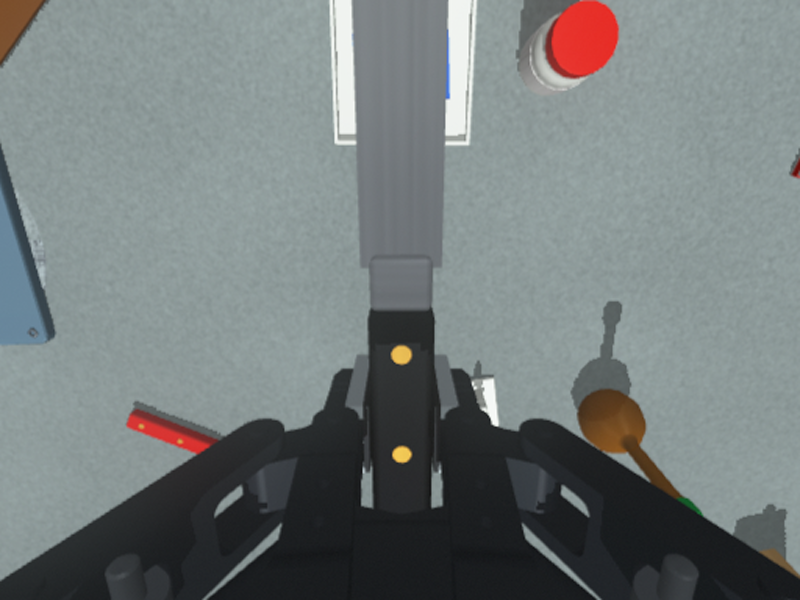

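View pics/scene3_big.png

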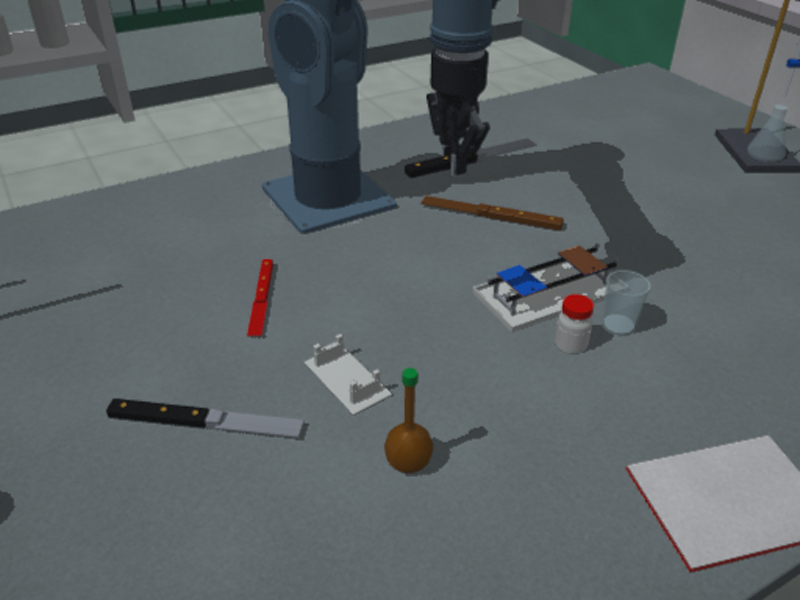

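Run:
```python
from h import *
im=cv2.imread("pics/wrist3.png")
cv2.imwrite("pics/cropD.png",cv2.resize(im[0:100,190:320],None,fx=6,fy=6,interpolation=cv2.INTER_CUBIC))
im=cv2.imread("pics/top3.png")
cv2.imwrite("pics/cropE.png",cv2.resize(im[135:230,125:225],None,fx=6,fy=6,interpolation=cv2.INTER_CUBIC))
```

```text
(no output)
```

View pics/cropD.png

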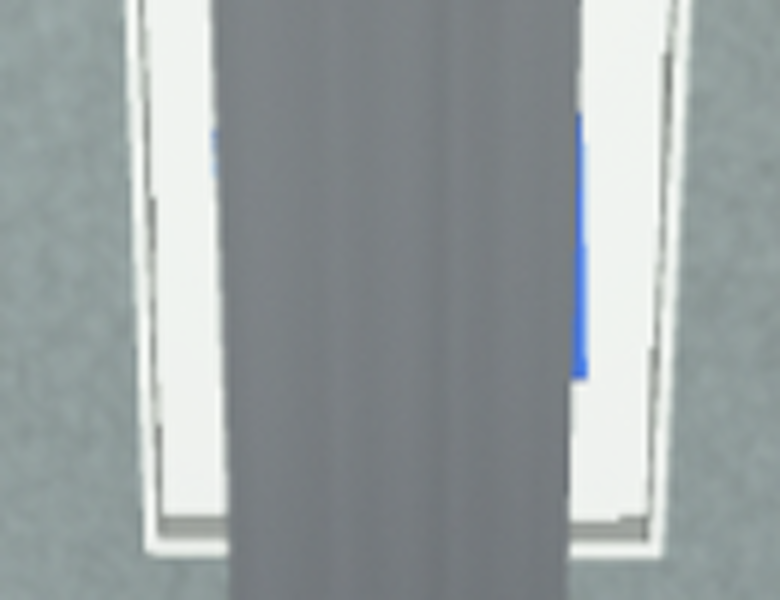

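View pics/cropE.png

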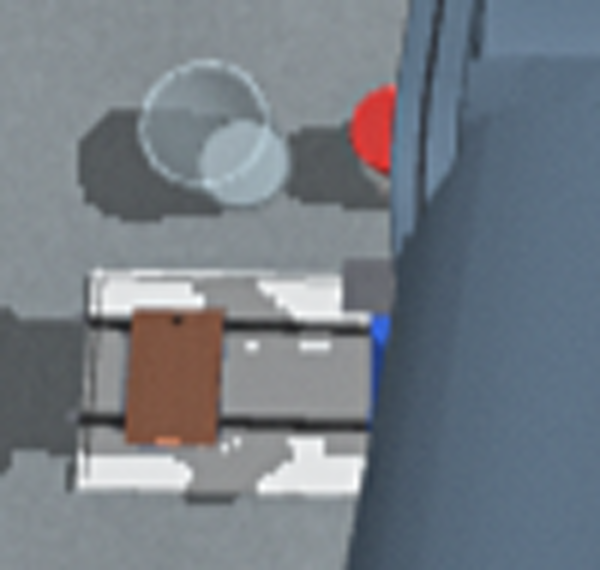

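Run:
```python
from h import *
c=np.load("pics/wrist3_R.npy",allow_pickle=True).item()
f=lambda u,v,z: ray(c,*full(u,v,6,190,0),z)
L,Rr=f(146,553,.012),f(664,556,.012); L2,R2=f(128,0,.012),f(690,0,.012)
print("front corners",L,Rr,"mid",(L+Rr)/2, np.hypot(*(L-Rr)[:2]))
for a,b in((L,L2),(Rr,R2),((L+Rr)/2,(L2+R2)/2)): d=b-a; print("dx/dy",d[0]/d[1])
print("blue right",f(587,380,.049),f(583,115,.049),"left",f(211,150,.049))
# blade edges at z of blade
z=.2904+.0187
for v in(100,500): pass
print(f(230,500,z+.001),f(568,500,z+.001),f(214,50,z+.001),f(579,50,z+.001))
d=np.load("pics/wrist3.npy"); print("blade depths",d[10:90:20,256])
R=np.array(c["R"]);t=np.array(c["t"])
for v in range(5,165,20):
    zc=d[v,256]; X=R.T@(np.array([(256-c["cx"])/c["fx"]*zc,(v-c["cy"])/c["fy"]*zc,zc])-t); print(v,X.round(4))
```

```text
front corners [0.42685841 0.07833257 0.012     ] [0.55115998 0.07304431 0.012     ] mid [0.48900919 0.07568844 0.012     ] 0.12441400955253168
dx/dy 0.048751807234447525
dx/dy 0.03962676408842885
dx/dy 0.04417555389925114
blue right [0.52891242 0.10791044 0.049     ] [0.5282925  0.15748533 0.049     ] left [0.45205818 0.15401831 0.049     ]
[0.47646394 0.06875755 0.3101    ] [0.49991497 0.06788769 0.3101    ] [0.47728107 0.09591063 0.3101    ] [0.50082394 0.09503313 0.3101    ]
blade depths [0.10609936 0.11109906 0.11234363 0.11406185]
5 [0.4892 0.0968 0.309 ]
25 [0.489  0.0898 0.3093]
45 [0.4887 0.0828 0.3087]
65 [0.4884 0.075  0.3112]
85 [0.4881 0.0676 0.3093]
105 [0.4878 0.0595 0.3092]
125 [0.4875 0.051  0.3077]
145 [0.4872 0.0425 0.3095]
```

Call:
move_arm --deltas '[[1,[0.2,-2,-2],[0,0,0.015]],[1,[0.2,-2.5,-3],[0,0,0.015]],[1,[0.2,-2,-4],[0,0,0.015]],[1,[0,0,-4],[0,0,0]],[1,[0,0,-4],[0,0,0]],[1,[0,0,-4],[0,0,0]],[1,[0,0,-3],[0,0,0]],[1,[0,0,-2],[0,0,0]],[1,[0,0,-1.2],[0,0,0]],[1,[0,0,0],[0,0,0]],[1,[0,0,0],[0,0,0]]]'

```text
time_s: 7.0
tcp_pos: [0.4929, -0.0796, 0.0188]
tcp_rot: [0.0, 0.704, 0.71, 0.0]
contact_force: [0.5, -0.2, -0.3]
width: 0.0184
```

```bash
python3 snap.py wrist:4 scene:4
python3 - <<'E'
from h import *
c=np.load("pics/wrist3_R.npy",allow_pickle=True).item()
print(ray(c,400/1.5625,310/1.5625,.3154), -.0145+.033)
im=cv2.imread("pics/scene4.png"); cv2.imwrite("pics/cropF.png",cv2.resize(im[110:230,220:400],None,fx=4.4,fy=4.4,interpolation=cv2.INTER_CUBIC))
E
```

```text
t 7.0 tcp [ 0.4929 -0.0796  0.0188] x [-9.2e-03  1.0e+00 -4.0e-04] y [1.0e+00 9.2e-03 6.0e-04] z [ 6.e-04 -4.e-04 -1.e+00] w 0.0184 F [ 0.51 -0.19 -0.27] M [-0.01  0.02 -0.02] q [-0.17  0.66  0.3   2.06 -0.4   0.48  0.45]
[0.48631838 0.01928549 0.3154    ] 0.018500000000000003
```

View pics/wrist4_big.png

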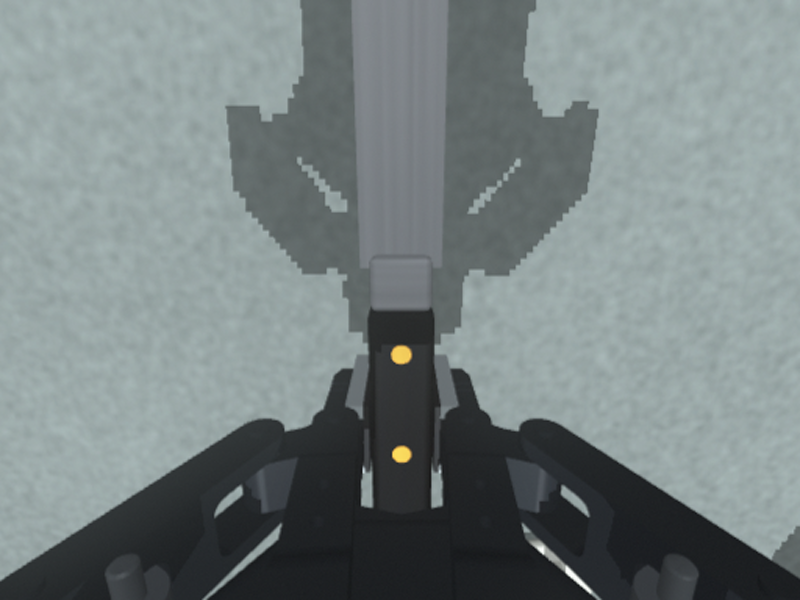

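View pics/cropF.png

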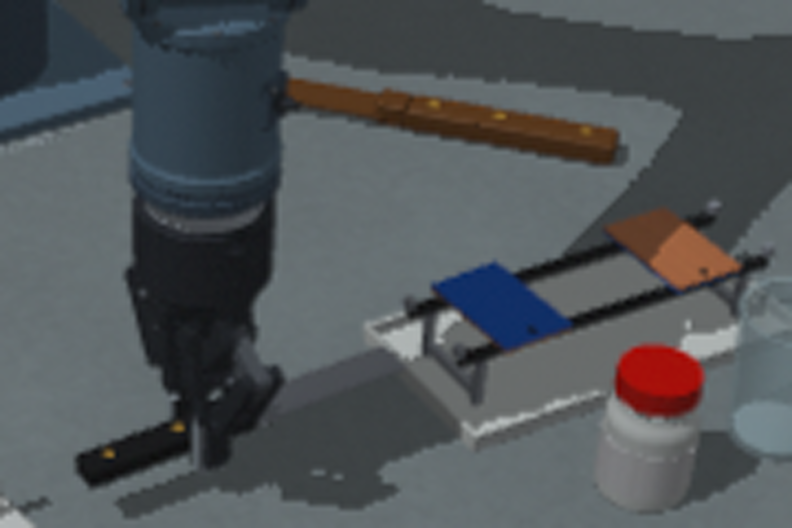

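Call:
move_arm --deltas '[[1,[0,1,0],[0,0,0]],[1,[0,1,0],[0,0,0]],[1,[0,1,0],[0,0,0]],[1,[0,1,0],[0,0,0]],[1,[0,1,0],[0,0,0]],[1,[0,1.1,0],[0,0,0]],[1,[0,0,0],[0,0,0]]]'

```text
time_s: 7.8
tcp_pos: [0.4925, -0.0157, 0.0182]
tcp_rot: [-0.0, 0.703, 0.712, 0.0]
contact_force: [0.5, -0.0, -0.2]
width: 0.0185
```

```bash
python3 snap.py wrist:5 scene:5
python3 - <<'E'
from h import *
im=cv2.imread("pics/scene5.png"); cv2.imwrite("pics/cropG.png",cv2.resize(im[130:220,270:390],None,fx=6,fy=6,interpolation=cv2.INTER_CUBIC))
E
```

```text
t 7.8 tcp [ 0.4925 -0.0157  0.0182] x [-0.013   0.9999  0.001 ] y [ 9.999e-01  1.300e-02 -3.000e-04] z [-3.e-04  1.e-03 -1.e+00] w 0.0185 F [ 0.52 -0.01 -0.19] M [-0.01 -0.    0.08] q [-0.3   0.66  0.31  2.08 -0.42  0.47  0.34]
```

View pics/wrist5_big.png

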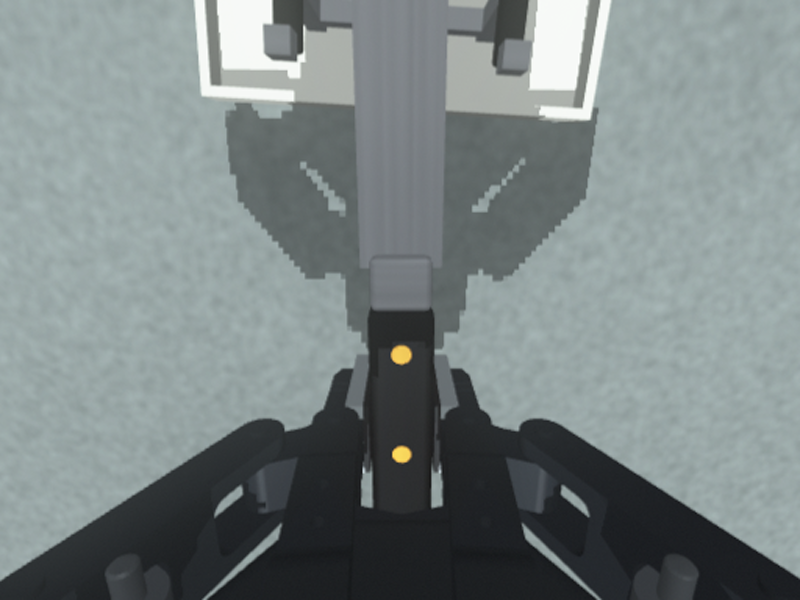

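View pics/cropG.png

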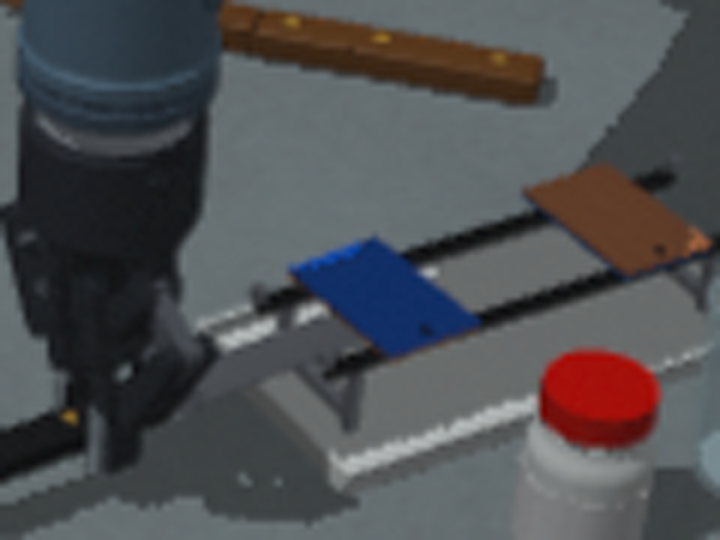

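Call:
move_arm --deltas '[[1,[0,0,0],[0,0,0]],[1,[0,-0.3,0],[0,0,0]],[1,[0,0,0.3],[0,0,0]],[1,[0,0,0.2],[0,0,0]],[1,[0,0,0],[0,0,0]],[1,[0,0,0],[0,0,0]]]' --force 100

```text
time_s: 8.5
tcp_pos: [0.4927, -0.021, 0.0234]
tcp_rot: [0.0, 0.704, 0.711, 0.0]
contact_force: [-0.5, 0.3, -1.8]
width: 0.0181
```

```bash
python3 snap.py
```

```text
t 8.5 tcp [ 0.4927 -0.021   0.0234] x [-1.000e-02  9.999e-01  1.000e-04] y [9.999e-01 1.000e-02 2.000e-04] z [ 2.e-04  1.e-04 -1.e+00] w 0.0181 F [-0.53  0.3  -1.85] M [-0.02 -0.01  0.02] q [-0.3   0.65  0.31  2.08 -0.42  0.48  0.34]
```

Call:
move_arm --deltas '[[1,[0,0.1,0.2],[0,0,0]],[1,[0,0,0.2],[0,0,0]],[1,[0,0.02,0.43],[0,0,0]],[1,[0,0.07,0.42],[0,0,0]],[1,[0,0.11,0.41],[0,0,0]],[1,[0,0.15,0.4],[0,0,0]],[1,[0,0,0],[0,0,0]],[1,[0,0,0],[0,0,0]]]'

```text
time_s: 9.3
tcp_pos: [0.4927, -0.0165, 0.044]
tcp_rot: [0.0, 0.703, 0.711, 0.0]
contact_force: [-0.2, -0.2, -1.2]
width: 0.0185
```

```bash
python3 snap.py wrist:6 scene:6
python3 - <<'E'
from h import *
im=cv2.imread("pics/scene6.png"); cv2.imwrite("pics/cropH.png",cv2.resize(im[130:220,270:390],None,fx=6,fy=6,interpolation=cv2.INTER_CUBIC))
E
```

```text
t 9.3 tcp [ 0.4927 -0.0165  0.044 ] x [-1.020e-02  9.999e-01 -1.000e-04] y [9.999e-01 1.020e-02 5.000e-04] z [ 5.e-04 -1.e-04 -1.e+00] w 0.0185 F [-0.17 -0.25 -1.25] M [-0.12 -0.04 -0.06] q [-0.33  0.61  0.34  2.08 -0.4   0.52  0.31]
```

View pics/wrist6_big.png

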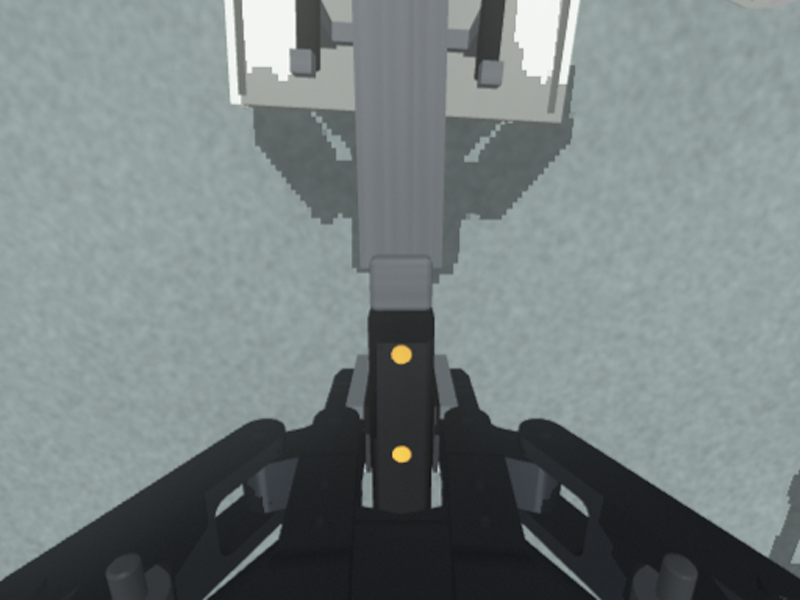

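View pics/cropH.png

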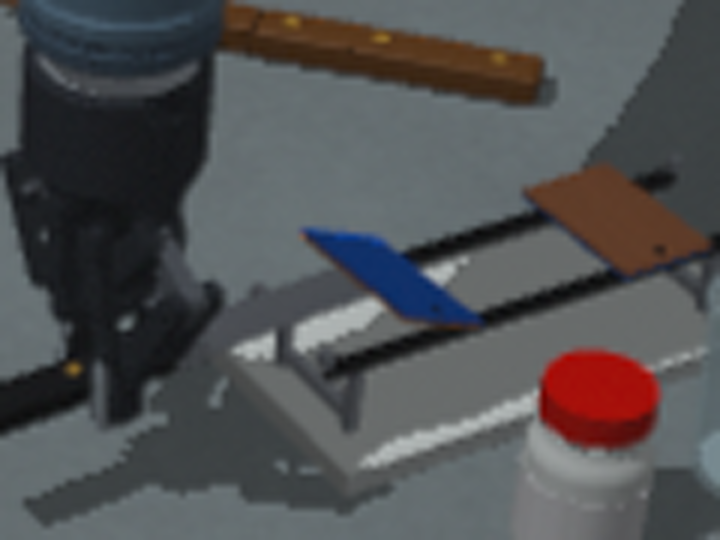

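Call:
move_arm --deltas '[[1,[0,0.2,0.39],[0,0,0]],[1,[0,0.24,0.37],[0,0,0]],[1,[0,0.28,0.34],[0,0,0]],[1,[0,0.31,0.31],[0,0,0]],[1,[0,0.34,0.28],[0,0,0]],[1,[0,0.37,0.24],[0,0,0]],[1,[0,0,0],[0,0,0]],[1,[0,0,0],[0,0,0]]]'

```text
time_s: 10.2
tcp_pos: [0.4927, 0.001, 0.0632]
tcp_rot: [0.0, 0.703, 0.711, 0.0]
contact_force: [-0.6, -0.2, -1.9]
width: 0.018
```

```bash
python3 snap.py wrist:7 scene:7
python3 - <<'E'
from h import *
im=cv2.imread("pics/scene7.png"); cv2.imwrite("pics/cropI.png",cv2.resize(im[130:220,270:390],None,fx=6,fy=6,interpolation=cv2.INTER_CUBIC))
E
```

```text
t 10.2 tcp [0.4927 0.001  0.0632] x [-0.0104  0.9999 -0.    ] y [9.999e-01 1.040e-02 3.000e-04] z [ 3.e-04 -0.e+00 -1.e+00] w 0.018 F [-0.61 -0.17 -1.88] M [-0.07 -0.04 -0.02] q [-0.39  0.57  0.37  2.07 -0.38  0.56  0.26]
```

View pics/cropI.png

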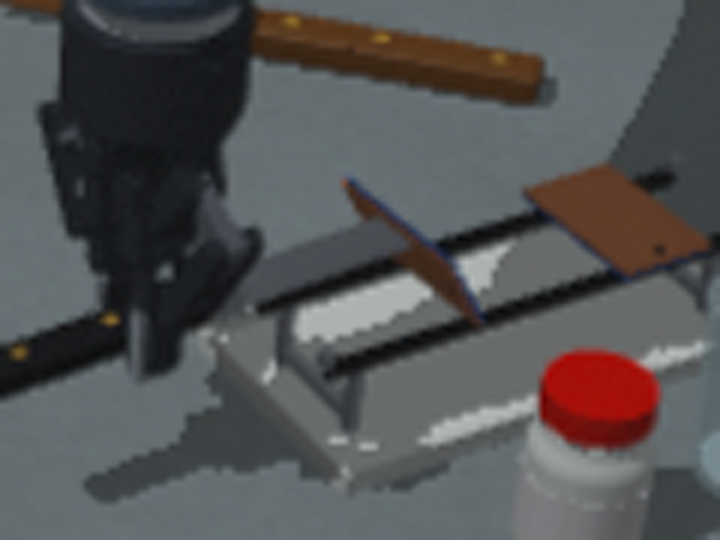

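View pics/wrist7_big.png

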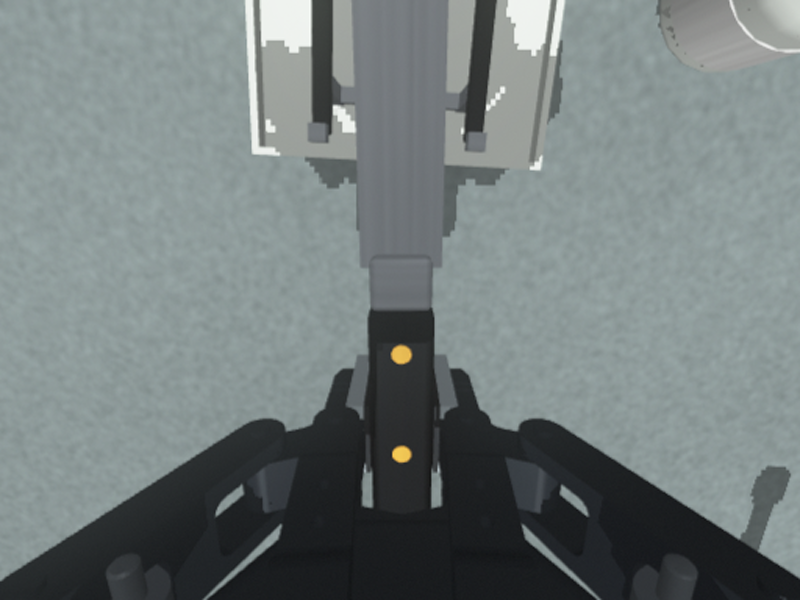

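Call:
move_arm --deltas '[[1,[0,0.4,0.2],[0,0,0]],[1,[0,0.41,0.15],[0,0,0]],[1,[0,0.42,0.11],[0,0,0]],[1,[0,0.4,0.07],[0,0,0]],[1,[0,0.2,0.02],[0,0,0]],[1,[0,0,0],[0,0,0]],[1,[0,0,0],[0,0,0]]]'

```text
time_s: 11.0
tcp_pos: [0.4925, 0.0191, 0.0687]
tcp_rot: [0.0, 0.704, 0.711, -0.0]
contact_force: [-0.4, -0.4, -1.3]
width: 0.0181
```

```bash
python3 snap.py wrist:8 scene:8
python3 - <<'E'
from h import *
im=cv2.imread("pics/scene8.png"); cv2.imwrite("pics/cropJ.png",cv2.resize(im[130:220,270:390],None,fx=6,fy=6,interpolation=cv2.INTER_CUBIC))
E
```

```text
t 11.0 tcp [0.4925 0.0191 0.0687] x [-1.010e-02  9.999e-01 -1.000e-04] y [ 0.9999  0.0101 -0.    ] z [-0.e+00 -1.e-04 -1.e+00] w 0.0181 F [-0.37 -0.42 -1.31] M [-0.    0.    0.02] q [-0.43  0.56  0.38  2.07 -0.37  0.57  0.22]
```

View pics/cropJ.png

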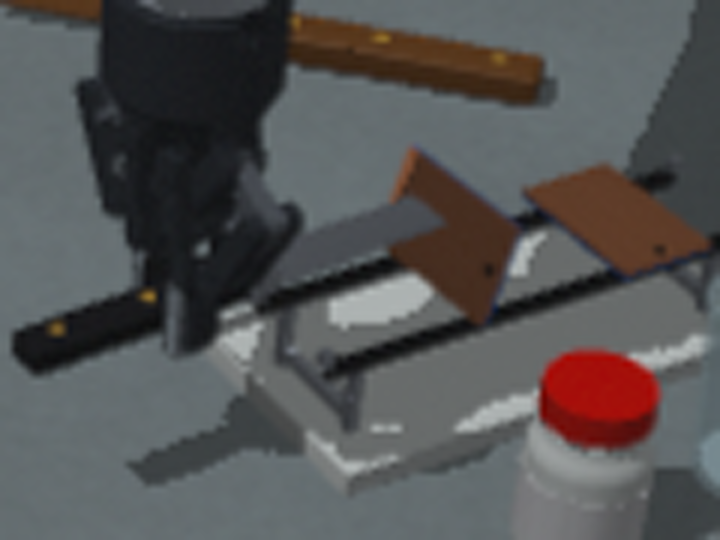

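Call:
move_arm --deltas '[[1,[0,0.2,0],[0,0,0]],[1,[0,0.2,0],[0,0,0]],[1,[0,0.2,0],[0,0,0]],[1,[0,0.2,0],[0,0,0]],[1,[0,0,0],[0,0,0]],[1,[0,0,0],[0,0,0]],[1,[0,0,0],[0,0,0]],[1,[0,0,0],[0,0,0]]]'

```text
time_s: 11.9
tcp_pos: [0.4925, 0.027, 0.0687]
tcp_rot: [0.0, 0.704, 0.711, -0.0]
contact_force: [-0.5, -1.1, -1.7]
width: 0.0182
```

```bash
python3 snap.py scene:9
python3 - <<'E'
from h import *
im=cv2.imread("pics/scene9.png"); cv2.imwrite("pics/cropK.png",cv2.resize(im[130:220,270:390],None,fx=6,fy=6,interpolation=cv2.INTER_CUBIC))
E
```

```text
t 11.9 tcp [0.4925 0.027  0.0687] x [-9.8e-03  1.0e+00 -1.0e-04] y [ 1.      0.0098 -0.    ] z [-0.e+00 -1.e-04 -1.e+00] w 0.0182 F [-0.5  -1.1  -1.68] M [ 0.03 -0.01  0.05] q [-0.45  0.56  0.38  2.07 -0.37  0.57  0.21]
```

View pics/cropK.png

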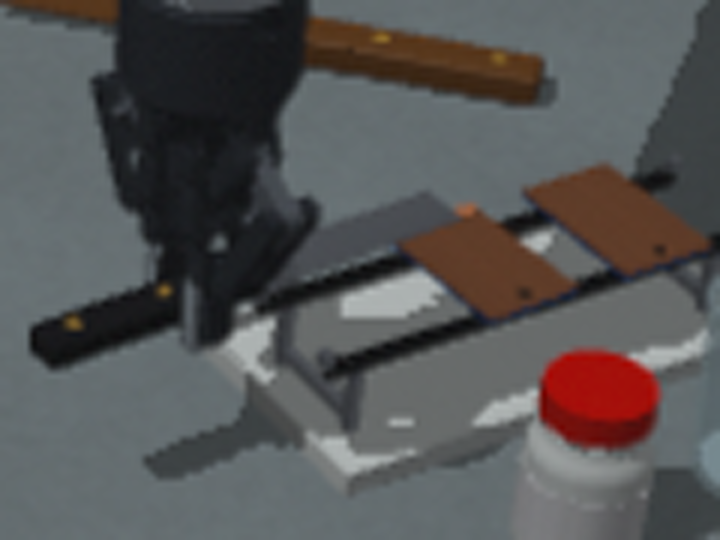

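The coupon has fallen over flat, copper up, with its front corners at about (400,245) and (490,320) in the crop. I'll lift clear and swing back to above the rest.

Call:
move_arm --deltas '[[1,[0,-0.5,2],[0,0,0]],[1,[0,-0.5,4],[0,0,0]],[1,[0,0,4],[0,0,0]],[1,[0,0,4],[0,0,0]],[1,[0,0,4],[0,0,0]],[1,[0.3,-2.1,0],[0,0,-0.134]],[1,[0.3,-2.1,0],[0,0,-0.134]],[1,[0.3,-2.1,0],[0,0,-0.134]],[1,[0.3,-2.1,0],[0,0,-0.134]],[1,[0.3,-2.1,0],[0,0,-0.134]],[1,[0.3,-2.1,0],[0,0,-0.134]],[1,[0.3,-2.1,0],[0,0,-0.134]],[1,[0.3,-2.1,0],[0,0,-0.134]],[1,[0.3,-2.1,0],[0,0,-0.134]],[1,[0.3,-2.1,0],[0,0,-0.134]],[1,[0.3,-2.1,0],[0,0,-0.134]],[1,[0,0,0],[0,0,0]],[1,[0,0,0],[0,0,0]]]'

```text
time_s: 13.75
tcp_pos: [0.5253, -0.2138, 0.2484]
tcp_rot: [-0.0, 0.999, 0.054, -0.0]
contact_force: [-0.3, 0.1, -1.2]
width: 0.0185
```

```bash
python3 snap.py wrist:10 top:10 scene:10
python3 - <<'E'
from h import *
im=cv2.imread("pics/top10.png"); cv2.imwrite("pics/cropL.png",cv2.resize(im[135:230,125:225],None,fx=6,fy=6,interpolation=cv2.INTER_CUBIC))
E
```

```text
t 13.75 tcp [ 0.5253 -0.2138  0.2484] x [ 9.942e-01  1.077e-01 -7.000e-04] y [ 1.077e-01 -9.942e-01 -3.000e-04] z [-7.e-04  3.e-04 -1.e+00] w 0.0185 F [-0.26  0.14 -1.2 ] M [ 0.05 -0.01 -0.01] q [-0.34  0.5   0.89  1.78 -0.44  1.07 -0.76]
```

View pics/wrist10_big.png

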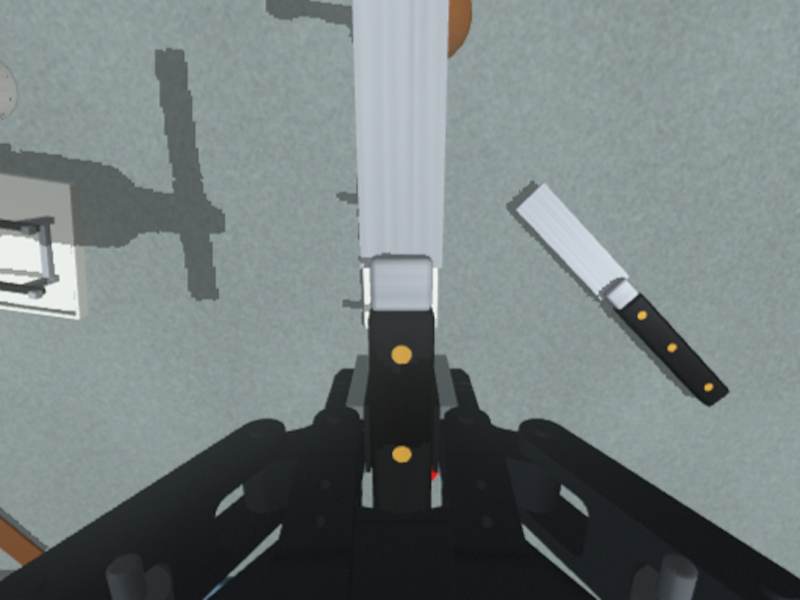

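View pics/cropL.png

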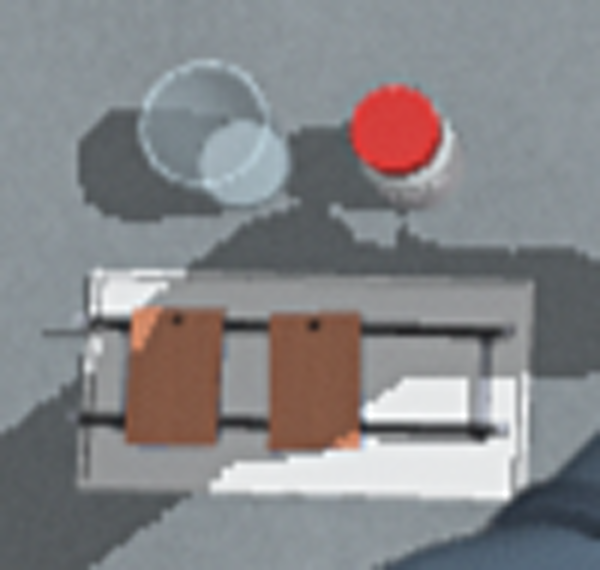

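View pics/scene10_big.png

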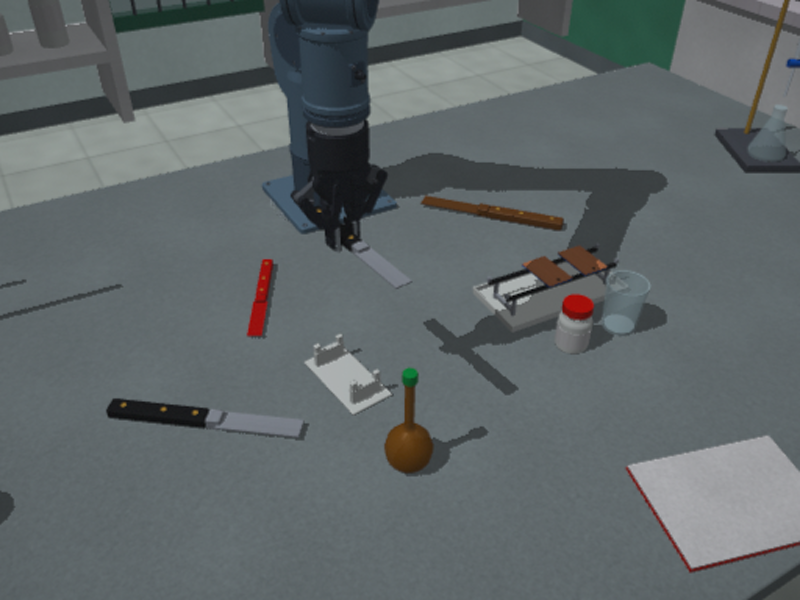

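Run:
```python
from h import *
c=np.load("pics/top10_R.npy",allow_pickle=True).item()
P=np.array([ray(c,*full(u,v,6,125,135),.049) for u,v in [(271,313),(361,312),(360,447),(270,450)]]);m=P.mean(0);print(P.round(4),m)
o=np.array([.4945,.2007]);a=.039; ey=np.array([np.sin(a),np.cos(a)]);ex=np.array([np.cos(a),-np.sin(a)])
print("rel x,y",(m[:2]-o)@ex,(m[:2]-o)@ey)
```

```text
[[0.529  0.2131 0.049 ]
 [0.5288 0.1637 0.049 ]
 [0.4542 0.163  0.049 ]
 [0.4533 0.2119 0.049 ]] [0.49133414 0.18791626 0.049     ]
rel x,y -0.002665016557886964 -0.012897454987288655
```

Call:
move_arm --deltas '[[1,[0.1,0,-4],[0,0,0]],[1,[0,0,-4],[0,0,0]],[1,[0,0,-4],[0,0,0]],[1,[0,0,-4],[0,0,0]],[1,[0,0,-2.5],[0,0,0]],[1,[0,0,-1.5],[0,0,0]],[1,[0,0,0],[0,0,0]],[1,[0,0,0],[0,0,0]]]'

```text
time_s: 14.7
tcp_pos: [0.5274, -0.2141, 0.0497]
tcp_rot: [0.0, 0.999, 0.054, 0.001]
contact_force: [-0.5, -0.5, 0.5]
width: 0.0183
```

```bash
python3 snap.py wrist:11
```

```text
t 14.7 tcp [ 0.5274 -0.2141  0.0497] x [0.9942 0.1072 0.0013] y [ 1.072e-01 -9.942e-01  6.000e-04] z [ 1.4e-03 -5.0e-04 -1.0e+00] w 0.0183 F [-0.47 -0.47  0.46] M [-0.08 -0.01  0.  ] q [-0.17  0.77  0.65  1.89 -0.69  0.72 -0.57]
```

View pics/wrist11_big.png

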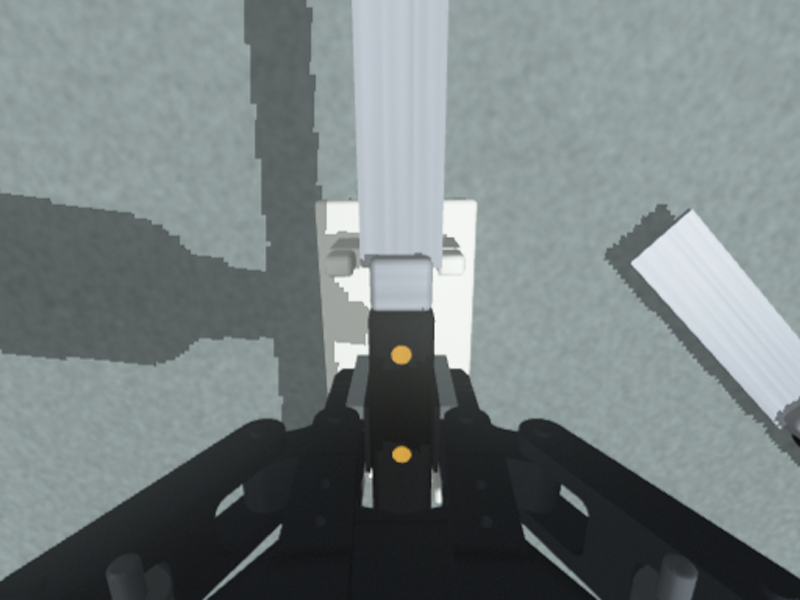

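Call:
move_arm --deltas '[[1,[0,0,-1],[0,0,0]],[1,[0,0,-1],[0,0,0]],[1,[0,0,-0.5],[0,0,0]],[1,[0,0,-0.3],[0,0,0]],[1,[0,0,-0.2],[0,0,0]],[1,[0,0,0],[0,0,0]],[1,[0,0,0],[0,0,0]]]'

```text
time_s: 15.45
tcp_pos: [0.5267, -0.2141, 0.0188]
tcp_rot: [0.0, 0.999, 0.053, 0.0]
contact_force: [-1.1, 0.0, -0.2]
width: 0.0182
```

```bash
python3 snap.py
```

```text
t 15.45 tcp [ 0.5267 -0.2141  0.0188] x [9.943e-01 1.065e-01 2.000e-04] y [ 1.065e-01 -9.943e-01  3.000e-04] z [ 3.e-04 -2.e-04 -1.e+00] w 0.0182 F [-1.06  0.03 -0.25] M [-0.03  0.09 -0.03] q [-0.14  0.81  0.61  1.9  -0.73  0.67 -0.54]
```

The tool is back at the pose where it first gripped the spatula. I'll open the fingers gently, then lift away.

Call:
move_arm --deltas '[[0.7,[0,0,0],[0,0,0]],[0.6,[0,0,0],[0,0,0]],[0.4,[0,0,0],[0,0,0]],[0.2,[0,0,0],[0,0,0]],[0,[0,0,0],[0,0,0]],[0,[0,0,0],[0,0,0]],[0,[0,0,0],[0,0,0]],[0,[0,0,0],[0,0,0]]]'

```text
time_s: 16.25
tcp_pos: [0.5266, -0.2139, 0.0187]
tcp_rot: [-0.0, 0.999, 0.053, -0.0]
contact_force: [0.9, -0.1, 0.1]
width: 0.0855
```

```bash
python3 snap.py wrist:12
```

```text
t 16.25 tcp [ 0.5266 -0.2139  0.0187] x [ 0.9943  0.1066 -0.    ] y [ 1.066e-01 -9.943e-01 -1.000e-04] z [-0.e+00  1.e-04 -1.e+00] w 0.0855 F [ 0.89 -0.13  0.1 ] M [-0.02 -0.    0.01] q [-0.14  0.81  0.61  1.9  -0.73  0.67 -0.54]
```

View pics/wrist12_big.png

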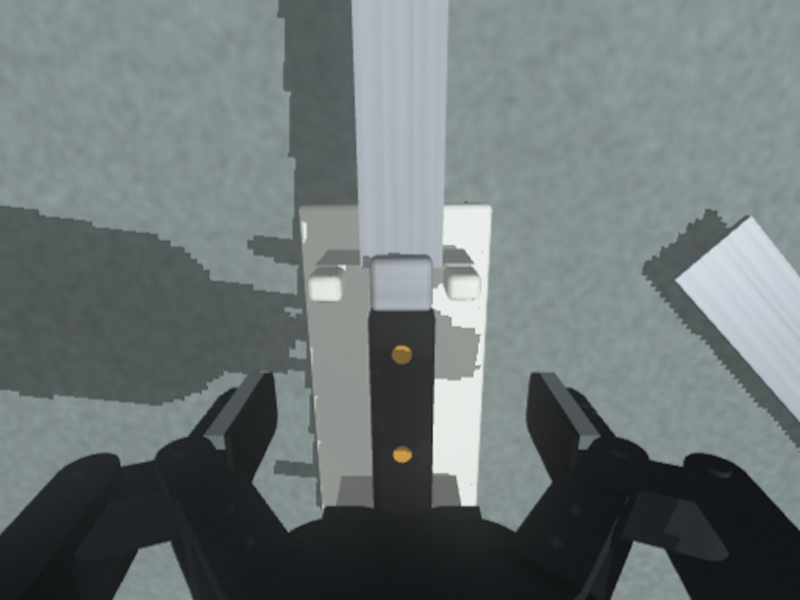

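Call:
move_arm --deltas '[[0,[0,0,1],[0,0,0]],[0,[0,0,3],[0,0,0]],[0,[0,0,4],[0,0,0]],[0,[0,0,4],[0,0,0]],[0,[0,0,4],[0,0,0]],[0,[0,0,4],[0,0,0]],[0,[0,0,4],[0,0,0]],[0,[0,0,0],[0,0,0]],[0,[0,0,0],[0,0,0]],[0,[0,0,0],[0,0,0]]]'

```text
time_s: 17.3
tcp_pos: [0.5259, -0.2133, 0.2579]
tcp_rot: [-0.0, 0.999, 0.053, -0.001]
contact_force: [0.3, -0.2, 0.0]
width: 0.0854
```

```bash
python3 snap.py wrist:13 top:13 scene:13
python3 - <<'E'
from h import *
im=cv2.imread("pics/top13.png"); cv2.imwrite("pics/cropM.png",cv2.resize(im[135:230,125:225],None,fx=6,fy=6,interpolation=cv2.INTER_CUBIC))
E
```

```text
t 17.3 tcp [ 0.5259 -0.2133  0.2579] x [ 0.9943  0.1067 -0.0014] y [ 0.1067 -0.9943 -0.001 ] z [-1.5e-03  9.0e-04 -1.0e+00] w 0.0854 F [ 0.28 -0.2   0.01] M [ 0.   -0.03 -0.02] q [-0.35  0.5   0.9   1.77 -0.43  1.09 -0.76]
```

View pics/wrist13_big.png

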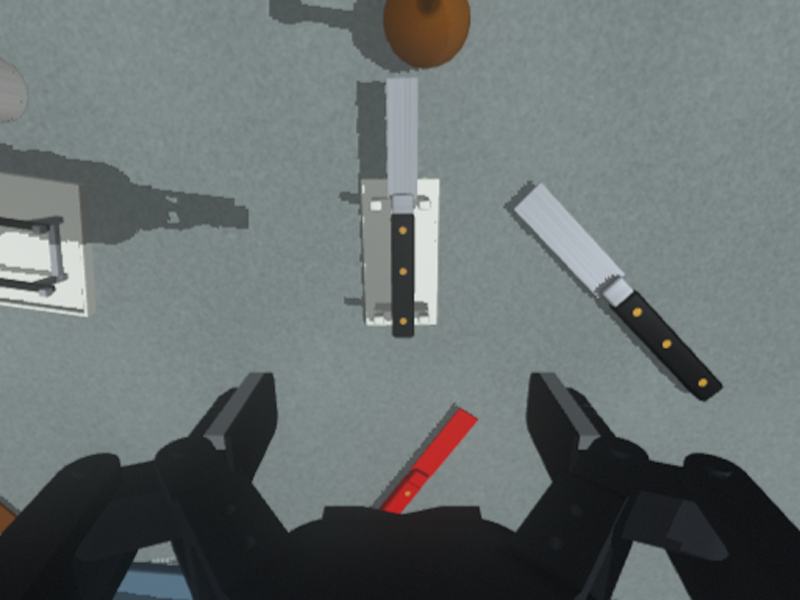

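View pics/scene13_big.png

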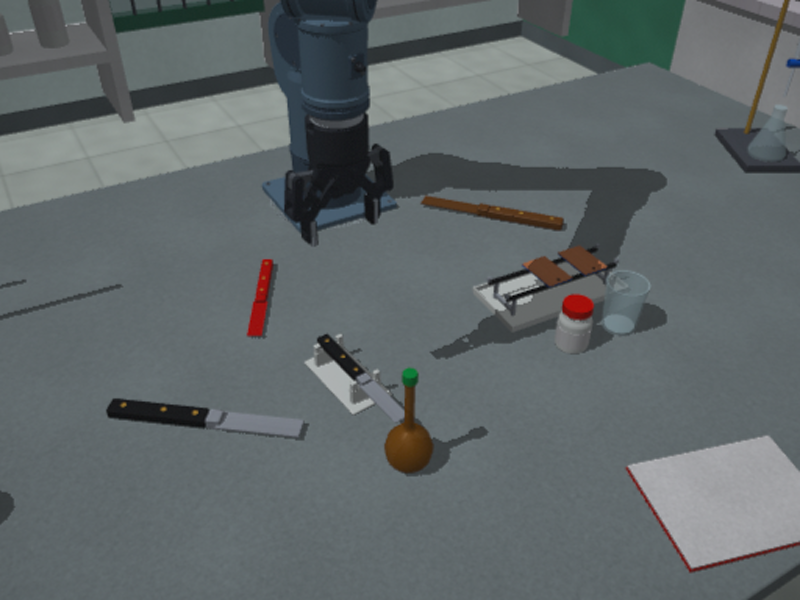

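View pics/cropM.png

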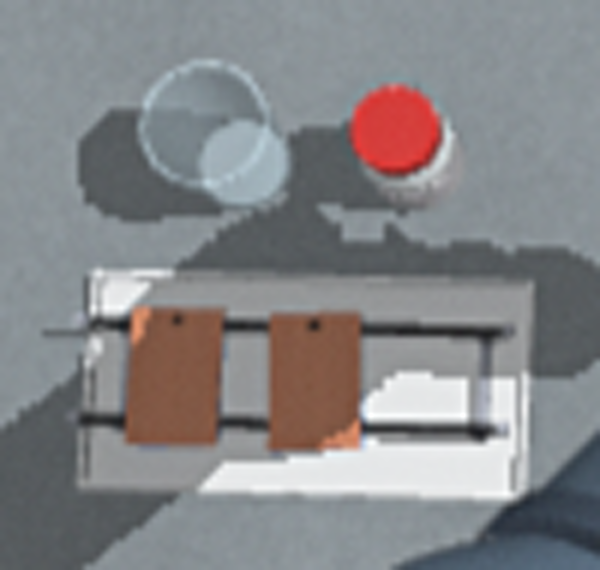

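The final pictures show the spatula lying in both notches, with its handle from (403,215) to (403,335) and parallel to the base. The turned coupon lies across both rails at about (315,381) in the crop, and the other coupon, beaker, bottle and flask look unmoved. I'll hand the job in.

Run:
```python
from cell import env
print(env.sign_off())
```

```text
the job is handed in; nothing more can be done
None
```

I turned the coupon over with the spatula, laid the spatula back in its rest, and handed the job in at about 17 s of the 72 s allowed. The hand-in gave no verdict.

I worked the blade between the rails under the coupon's outer edge, lifted it in an arc to vertical and pushed it past the balance point, so it fell into the middle of the rack. The gripper stayed well behind the coupon throughout, and the pictures show no contact with it.

My last checks, from camera measurements good to a few mm:
- **Turned coupon:** it is copper face up across both rails, about 13 mm from mid-rack along the rails, 3 mm across and 0.04–0.05 rad off square. It sits about 77 mm centre to centre from the other coupon.
- **Spatula:** it lies in both notches, about 3 mm off the notch centre line and parallel to the rest.
- **Other objects:** the other coupon, beaker, bottle and flask show no visible movement. I compared pictures for this and did not measure the shifts.
- **Arm:** it ended clear of everything, with the TCP (fingertips) at 0.26 m height.

One disagreement: the top and wrist cameras differed by about 4 mm on the spatula's sideways position before the grasp. I gripped between the two estimates, and the grasp came out centred.

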